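# Bring the telescoping roller rest up under the clamped glass tube and lock it

## Task

Get the roller rest ready for the long glass tube: twist the blue wing grip on its telescoping section counter-clockwise to free it, raise it gently until the rollers just take the tube without bending it up, then, holding it there, twist the grip back clockwise until it is locked tight, and let go. Leave everything else on the bench where it is.

Things in the scene. Friction and masses are not known exactly. Their poses are not given: they have to be found in the camera images.
- grip (a point): Middle of the blue wing grip on top of the telescoping section, on its upright axis. The grip is a block 60 mm long (this point's x; a white dot marks +x), 18 mm thick (y) and 44 mm tall: 20 mm above this point, 24 mm below. 30 mm below this point is the top of the yoke's round boss, 34 mm across. Pinch it across the 18 mm; turn and lift along this axis (point's z, up).
- section (a joint): Twist of the section and grip, rad; counter-clockwise seen from above is positive. Starts locked (-0.04 to 0.10). The eccentric lock lets go at 0.56, so turn it well past; free stop 1.25. Turned back it bites from 0.56, ever stiffer (to 0.5 N m), stop at -0.20; let go, it may spring back up to 0.2. Tight: below 0.3. While free, section and yoke (0.35 to 0.5 kg, 1.5 N sliding friction) sink if let go.
- rest: Aluminium yoke that rises with the section but does not turn: an arm from the section to two orange rollers. Origin on the section's axis, 170 mm below grip; x along the arm to the tube, y along the tube towards its clamp. Stroke 70 mm, straight up; starts 2 to 15 mm up.
- rollers (a point): Midpoint between the axes of the two orange rollers (18 mm across, 24 mm long, 26 mm apart), 120 mm from the section's axis along the yoke's x and 23 mm below grip. They touch the tube when its axis there is 13.9 mm above this point. Set right they bear on the tube with 1 to 8 N (locking can add 1 to 3 N to what was felt before); over 16 N cracks the glass.
- clamp: Grey clamp on a steel rod, with its jaws and the pale blue-green glass tube (20 mm across, 310 mm long) they hold. Origin over the middle of the base plate, level with the tube's axis at the jaws (65 mm along x, 115 mm along y). From the jaws the tube runs 300 mm along -y, over the rollers at y = -100 mm. It slopes up to 0.03 rad either way, which no reading tells. It gives 1 mm per 5 N pushed up there.
- rod_bundle: Bystander: banded bundle of coloured glass rods, 18 x 205 x 17 mm, lying on the bench; origin under its middle.
- marver: Bystander: black graphite paddle with wooden handle, 190 mm long, lying on the bench; origin underneath.
- pliers: Bystander: red-handled pliers, 145 mm long, lying on the rig's dark base plate (12 mm thick); origin underneath.
- pick: Bystander: steel pick with wooden handle, 175 mm long, lying on the bench; origin underneath.
- jar: Bystander: white lidded jar, 58 mm across, 75 mm tall; origin under its middle.
- mandrels: Bystander: wooden block 60 x 110 x 30 mm with thin steel mandrels and beads standing up to 180 mm; origin under its middle.
- phone: Bystander: white phone 72 x 150 x 9 mm lying on the bench; origin under its middle.

How it is judged:
By the outcome, as a careful person would: the job done as asked, in the order asked, and still so for the second after the job is handed in, with the robot touching nothing.
It also fails if it takes over 53 s, if anything falls off the work surface, if the arm or the gripper's body presses on something with over 40 N, if the wrist force passes 120 N, or if a joint passes its speed limit or range.

## Robot

A 6-joint arm with a two-finger parallel gripper is mounted at the origin on the work surface. World frame = base frame: x ahead of the robot, y to its left, z up, the work surface at z = 0. Lengths are in mm, angles in rad, forces in N, time in s.
With the tool pointing down it reaches from about 350 to 975 mm from the base axis. Payload 7.1 kg.
Tool frame: the origin (TCP) lies on the front face of the gripper's body, between the roots of the fingers; the fingertips stand 80 mm ahead of it and the grasp point (between the pads) lies 61 mm ahead of it (env.tips_ahead is the distance from the TCP to the fingertips, in mm); z points along the fingers, y is the direction in which the jaws open and shut (so a half turn about z gives the same grasp; the last joint's range is limited). The gripper opens to 88 mm and grips with 3 to 60 N. Pads are 20 mm wide; open, the fingers measure 115 mm over their backs; the gripper's body (75 mm by 178 mm) begins 61 mm behind the grasp point.
Start: joints at [-0.019, 0.423, 1.63, -0, 1.089, -0.019], TCP at [624.984, 0.026, 302.675] pointing down, gripper open.
Joint ranges: [-3, 3], [-0.9, 2.11], [0.09, 2.58], [-1.31, 4.45], [0.11, 2.69], [-2.54, 2.54]. Speed limits (rad/s): [2.39, 2.39, 3.01, 3.14, 3.14, 3.14].

## Interface

Orientations are given as a unit quaternion [x, y, z, w].
In Python, from station import env, set_gripper, viewer, workorder gives the robot as it stands. Calls block until the motion is done:
- env.reach(position, orientation): joint-space move of the TCP to a pose.
- env.move_l(position, rot=None, rate=150, f_stop=None): straight line of the TCP; rot=None keeps the orientation; rate is the mean speed in mm/s. With f_stop (N) it stops when the force on the tool has changed by that much, and returns True; else False.
- env.move_joints(angles): joint-space move.
- set_gripper(opening): finger opening in mm; the grip force is fixed at half the most; returns when the fingers have stopped.
- env.hold(seconds).
- env.ik(position, orientation): joint angles nearest the present ones, or None.
- env.read_state(): the state.
- viewer.camera(name): name is "scene" or "side" or "wrist"; returns the picture (480x640x3 uint8, blue, green, red); there is no depth.
- viewer.camera_params(name): a dict with "fx", "fy", "cx", "cy" (pixels), "pose" (4x4, takes a point from camera to world coordinates); the wrist camera has in their place "tool_from_camera" (4x4, takes a point from camera to tool coordinates, whose origin is the TCP and whose axes are the flange's). Camera axes: x right, y up, looking along -z (the intrinsics and any distortion apply to the point x, -y, -z); pixel columns grow to the right and rows downward; lengths in mm; the calibration is good to about 2 mm. A picture is of the moment at which its call begins: read the wrist's pose just before it. camera_params takes no time and is no camera call.
A pose or a line that the arm cannot do raises env.IKError and nothing moves.
- workorder.sign_off(): hands the job in, once; it reports no verdict.
The state is a dict: "time_s": time; "qpos": joint angles; "dq": joint speeds; "tau": joint torques, N m; "tool_pos": TCP position; "orientation": TCP orientation; "force": force on the tool from outside, world axes, zero at the start; "wrist_torque": the same for the moment, N m; "width": finger opening in mm.
Only numpy, scipy, OpenCV 4.12 (cv2) and the standard library are available. Lean on these libraries where they do the work, as an engineer would, in place of code of your own. Each camera call takes 0.05 s, during which the arm holds its last target. There are 200 camera calls.

## Working session

There is one attempt and no reset: what is moved stays moved. The work goes in short steps, each a Python script; the robot and the scene stay as the last script left them, time stands still between calls to the robot, and variables do not carry over. Pictures are saved under pics/ and viewed, on a budget of 10 in all, crops included, one or two more only if the job needs it, and the job is handed in when it is done.

```bash
ls; mkdir -p pics
python3 - <<'E'
from station import env,set_gripper,viewer,workorder
import cv2,numpy as np
np.set_printoptions(precision=4,suppress=True)
for n in("scene","side","wrist"):
    cv2.imwrite(f"pics/{n}0.png",viewer.camera(n))
    print(n,viewer.camera_params(n))
print(env.read_state())
E
```

```text
pics
scene {'fx': 459.54671588143543, 'fy': 459.54671588143543, 'cx': 327.83579314911503, 'cy': 242.08599863391368, 'pose': array([[   0.351 ,   -0.6412,    0.6824, 1273.0334],
       [   0.9364,    0.2416,   -0.2546, -188.0107],
       [  -0.0016,    0.7283,    0.6852,  827.9863],
       [   0.    ,    0.    ,    0.    ,    1.    ]])}
side {'fx': 513.1518080393092, 'fy': 513.1518080393092, 'cx': 325.59881495323253, 'cy': 242.6498102681541, 'pose': array([[   0.9931,    0.0866,   -0.0789,  498.8628],
       [  -0.1171,    0.7254,   -0.6783, -621.114 ],
       [  -0.0015,    0.6829,    0.7305,  880.4294],
       [   0.    ,    0.    ,    0.    ,    1.    ]])}
wrist {'fx': 420.5611908163369, 'fy': 420.5611908163369, 'cx': 319.10772443888976, 'cy': 235.71508884563792, 'tool_from_camera': array([[  0.0003,   0.9671,   0.2546,  69.1941],
       [  1.    ,  -0.0002,  -0.0005,  -0.3507],
       [ -0.0004,   0.2546,  -0.9671, -83.3855],
       [  0.    ,   0.    ,   0.    ,   1.    ]])}
{'time_s': 0.15, 'qpos': array([-0.019 ,  0.4237,  1.6305, -0.    ,  1.0886, -0.019 ]), 'dq': array([-0.0008, -0.0018, -0.0021, -0.0004, -0.0019,  0.0005]), 'tau': array([  0.001 , -54.4981, -27.3919,   0.0645,   0.0204,  -0.    ]), 'tool_pos': array([624.6824,   0.0317, 302.0978]), 'orientation': array([ 0.7071,  0.7071, -0.0004, -0.0004]), 'force': array([-0.3513,  0.2408, -1.1095]), 'wrist_torque': array([-0.0128, -0.0116,  0.0339]), 'width': 87.83495656626025}
```

View pics/scene0.png

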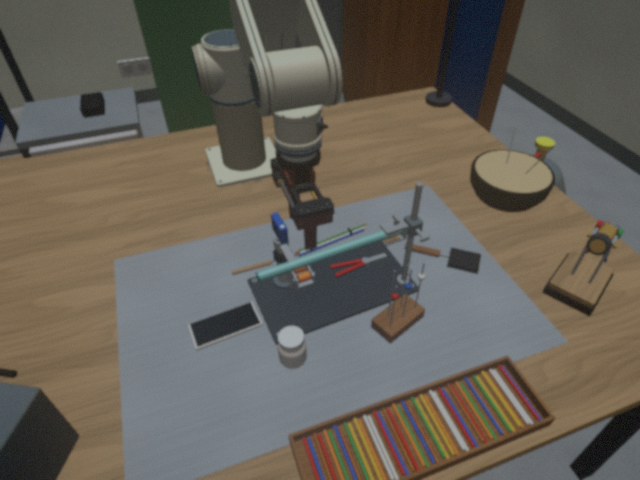

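View pics/side0.png

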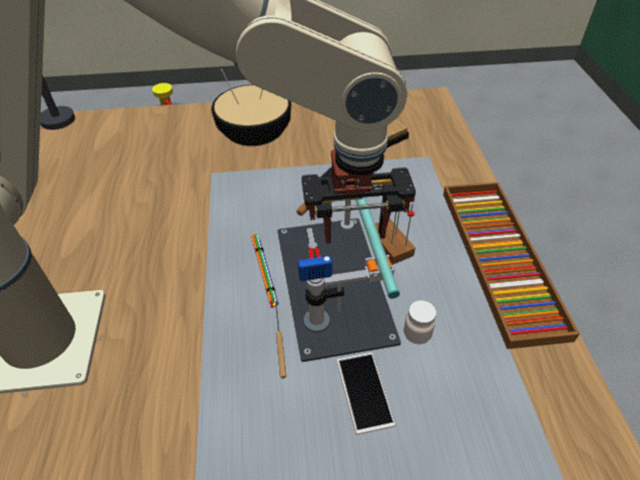

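The scene view shows the grip at about (280,228). In the side view it is at (315,269) with its dot at (327,260). The arm runs right to the rollers at (378,268) under the tube, and the clamp is at the far end. Next I'll triangulate.

```bash
cat > h.py <<'E'
from station import env,set_gripper,viewer,workorder
import cv2,numpy as np
from scipy.spatial.transform import Rotation as R
np.set_printoptions(precision=3,suppress=True)
def campose(n,st=None):
    p=viewer.camera_params(n)
    if n!="wrist": return p,p["pose"]
    T=np.eye(4);T[:3,:3]=R.from_quat(st["orientation"]).as_matrix();T[:3,3]=st["tool_pos"]
    return p,T@p["tool_from_camera"]
def ray(p,T,uv):
    d=np.array([(uv[0]-p["cx"])/p["fx"],-(uv[1]-p["cy"])/p["fy"],-1.])
    d=T[:3,:3]@d; return T[:3,3],d/np.linalg.norm(d)
def plane(p,T,uv,z):
    o,d=ray(p,T,uv); return o+d*(z-o[2])/d[2]
def tri(rays):
    A=sum(np.eye(3)-np.outer(d,d) for o,d in rays); b=sum((np.eye(3)-np.outer(d,d))@o for o,d in rays)
    x=np.linalg.solve(A,b); return x,[np.linalg.norm(np.cross(x-o,d)) for o,d in rays]
def proj(p,T,x):
    c=T[:3,:3].T@(np.asarray(x)-T[:3,3]); return np.array([p["cx"]-p["fx"]*c[0]/c[2],p["cy"]+p["fy"]*c[1]/c[2]])
def blobs(im,lo,hi,roi=None,amin=15):
    m=cv2.inRange(cv2.cvtColor(im,cv2.COLOR_BGR2HSV),np.array(lo),np.array(hi))
    if roi: k=np.zeros_like(m);x0,y0,x1,y1=roi;k[y0:y1,x0:x1]=255;m&=k
    n,l,s,c=cv2.connectedComponentsWithStats(m)
    return m,[(int(s[i,4]),c[i],s[i,:4]) for i in np.argsort(-s[:,4]) if i and s[i,4]>=amin]
BLUE=((105,130,50),(130,255,255)); ORANGE=((5,150,120),(18,255,255)); TUBE=((78,50,70),(98,255,255))
E
python3 - <<'E'
from h import *
rois={"scene":(240,200,320,310),"side":(280,230,420,300)}
cs=[];os_=[]
for n in rois:
    im=cv2.imread(f"pics/{n}0.png");p,T=campose(n)
    for nm,c in(("blue",BLUE),("or",ORANGE)):
        m,b=blobs(im,*c,rois[n]);print(n,nm,b[:3])
        (cs if nm=="blue" else os_).append(ray(p,T,b[0][1]))
    m,b=blobs(im,*TUBE,None,100);print("tube",b[:2])
print(tri(cs),tri(os_))
E
```

```text
scene blue [(95, array([277.716, 221.411]), array([273, 214,  13,  18], dtype=int32))]
scene or [(49, array([304.265, 276.184]), array([299, 273,  11,   7], dtype=int32))]
tube [(1298, array([320.135, 255.378]), array([256, 231, 133,  50], dtype=int32))]
side blue [(586, array([313.933, 267.447]), array([298, 255,  34,  26], dtype=int32))]
side or [(269, array([396.929, 244.703]), array([382, 231,  32,  25], dtype=int32)), (95, array([371.758, 264.916]), array([367, 260,  11,  11], dtype=int32)), (26, array([388.654, 233.115]), array([386, 230,   6,   8], dtype=int32))]
tube [(938, array([378.643, 251.593]), array([360, 208,  40,  88], dtype=int32))]
(array([544.624, -32.026, 190.225]), [np.float64(4.241071522673322), np.float64(4.241071522673359)]) (array([704.029, -17.122, 194.078]), [np.float64(10.42882378366509), np.float64(10.42882378366499)])
```

```bash
cat >> h.py <<'E'
def quat(yaw):  # tool down, tool x along world yaw
    c,s=np.cos(yaw),np.sin(yaw)
    return R.from_matrix(np.array([[c,s,0],[s,-c,0],[0,0,-1.]])).as_quat()
E
python3 - <<'E'
from h import *
for y in(0,1.3,np.pi,np.pi+1.3): print(y,env.ik([545,-32,251],quat(y)))
for y in (0,np.pi):
    q=env.ik([590,0,400],quat(y))
    if q is not None: break
print(y)
for i,p in enumerate(([570,30,400],[640,-70,400])):
    env.reach(p,quat(y));env.hold(.3);st=env.read_state();im=viewer.camera("wrist");cv2.imwrite(f"pics/w{i}.png",im);np.savez(f"w{i}.npz",tool_pos=st["tool_pos"],orientation=st["orientation"]);print(st["time_s"],st["tool_pos"])
a=np.hstack([cv2.resize(cv2.imread(f"pics/w{i}.png"),(400,300),interpolation=cv2.INTER_AREA) for i in(0,1)]);cv2.imwrite("pics/w01.png",a)
E
```

```text
0 [-0.08   0.376  1.845 -0.     0.92   1.49 ]
1.3 [-0.08   0.376  1.845 -0.     0.92   0.19 ]
3.141592653589793 [-0.08   0.376  1.845 -0.     0.92  -1.651]
4.441592653589793 None
0
1.8917 [570.023  29.953 399.796]
2.8 [639.7   -69.07  400.342]
```

View pics/w01.png

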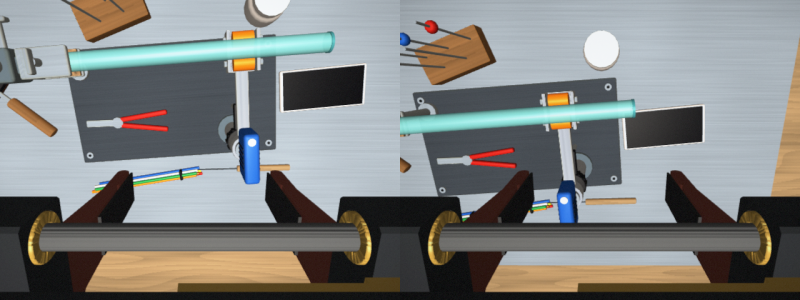

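The tube crosses over the orange rollers, at about (243,50) in the left half and (559,110) in the right. The blue grip is at (250,157) and (566,203), with its white dot on the end towards the tube. I'll triangulate these from both views.

Run:
```python
from h import *
crops=[]
D={}
for i,roi in((0,(430,230,560,400)),(1,(270,330,360,450))):
    im=cv2.imread(f"pics/w{i}.png");st=np.load(f"w{i}.npz");p,T=campose("wrist",st)
    m,b=blobs(im,*BLUE,roi,100);print(i,"blue",b[:2])
    md,bd=blobs(im,(0,0,150),(180,90,255),(b[0][2][0],b[0][2][1],b[0][2][0]+b[0][2][2],b[0][2][1]+b[0][2][3]-20),8);print("dot",bd[:4])
    mo,bo=blobs(im,*ORANGE,(int((300,220)[i]),20,560,260),30);print("or",bo)
    rr=cv2.minAreaRect(np.argwhere(mo)[:,::-1].astype(np.float32));print("orrect",rr)
    D[i]=(p,T,rr[0])
    mt,bt=blobs(im,*TUBE,None,300);print("tube",bt[:3])
    x,y,w,h=b[0][2];c=im[max(0,y-15):y+h+15,x-15:x+w+15];crops.append(cv2.resize(c,(int(500*c.shape[1]/c.shape[0]),500),interpolation=cv2.INTER_CUBIC));print("crop",x-15,y-15,500/c.shape[0])
print("rollers",tri([ray(*D[i]) for i in D]))
cv2.imwrite("pics/crop.png",np.hstack(crops))
```

```text
0 blue []Traceback (most recent call last):
  File "<stdin>", line 7, in <module>
IndexError: list index out of range
```

Run:
```python
from h import *
crops=[]
D={};E={}
for i,roi,ro in((0,(370,195,430,300),(350,30,425,130)),(1,(240,280,295,360),(220,140,290,220))):
    im=cv2.imread(f"pics/w{i}.png");st=np.load(f"w{i}.npz");p,T=campose("wrist",st)
    m,b=blobs(im,*BLUE,roi,100);print(i,"blue",b[:2])
    x,y,w,h=b[0][2]
    md,bd=blobs(im,(0,0,140),(180,100,255),(x+2,y+2,x+w-2,y+h-20),8);print("dot",bd[:4])
    mo,bo=blobs(im,*ORANGE,ro,30);print("or",bo)
    rr=cv2.minAreaRect(np.argwhere(mo)[:,::-1].astype(np.float32));print("orrect",rr)
    D[i]=(p,T,rr[0]);E[i]=(p,T,bd[0][1])
    mt,bt=blobs(im,*TUBE,None,300);print("tube",bt[:3])
    c=im[y-15:y+h+15,x-15:x+w+15];crops.append(cv2.resize(c,(int(500*c.shape[1]/c.shape[0]),500),interpolation=cv2.INTER_CUBIC));print("crop",x-15,y-15,500/c.shape[0])
print("rollers",tri([ray(*D[i]) for i in D]))
print("dot",tri([ray(*E[i]) for i in E]))
cv2.imwrite("pics/crop.png",np.hstack(crops))
```

```text
0 blue [(2358, array([399.201, 249.808]), array([382, 205,  34,  90], dtype=int32))]
dot [(144, array([402.667, 227.847]), array([396, 222,  14,  13], dtype=int32))]
or [(301, array([389.784, 108.053]), array([372, 102,  36,  12], dtype=int32)), (279, array([388.609,  53.054]), array([371,  48,  37,  15], dtype=int32)), (72, array([388.889,  94.736]), array([373,  93,  35,   8], dtype=int32))]
orrect ((389.43963623046875, 80.61132049560547), (64.06990814208984, 37.22570037841797), 87.51044464111328)
tube [(12497, array([323.913,  82.444]), array([109,  50, 428,  64], dtype=int32))]
crop 367 190 4.166666666666667
1 blue [(1550, array([266.225, 323.168]), array([251, 289,  30,  68], dtype=int32))]
dot [(122, array([262.066, 320.344]), array([256, 315,  13,  12], dtype=int32))]
or [(289, array([251.917, 153.689]), array([236, 149,  33,  13], dtype=int32)), (227, array([257.256, 202.044]), array([241, 196,  34,  11], dtype=int32)), (114, array([253.544, 166.026]), array([236, 161,  34,   9], dtype=int32))]
orrect ((254.2806396484375, 177.40574645996094), (57.15184020996094, 33.43798065185547), 83.774169921875)
tube [(10291, array([181.703, 187.449]), array([  0, 159, 378,  56], dtype=int32))]
crop 236 274 5.1020408163265305
rollers (array([670.022, -20.168, 164.14 ]), [np.float64(0.3748180627895638), np.float64(0.37481806278965035)])
dot (array([570.723, -27.62 , 202.329]), [np.float64(0.0125332846987576), np.float64(0.012533284698786482)])
```

View pics/crop.png

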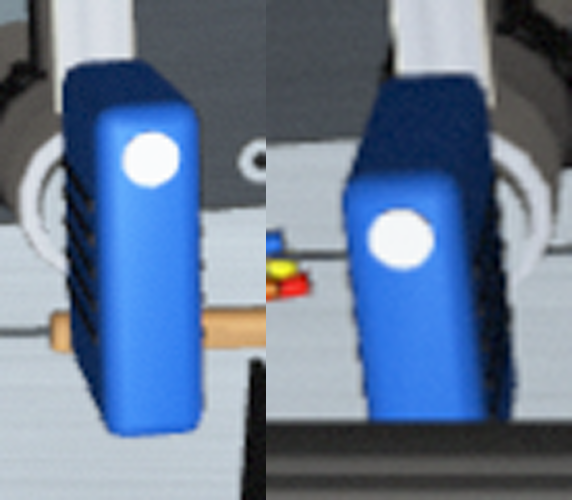

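The crops show the top face clearly. In view 0 its corners are about (97,105), (200,105), (203,430) and (108,433) in crop pixels.

Run:
```python
from h import *
st=np.load("w0.npz");p,T=campose("wrist",st)
k=500/120
P=[plane(p,T,(367+u/k,190+v/k),202.3) for u,v in((97,105),(200,105),(203,430),(108,433))]
P=np.array(P);print(P);c=P.mean(0);ax=(P[0]+P[1]-P[2]-P[3])/2;print("centre",c,"len",np.linalg.norm(ax),"yaw",np.arctan2(ax[1],ax[0]),"w",np.linalg.norm(P[0]-P[1]),np.linalg.norm(P[3]-P[2]))
# tube edges in both views near roller column & free end
rs=[]
for i in(0,1):
    im=cv2.imread(f"pics/w{i}.png");st=np.load(f"w{i}.npz");p,T=campose("wrist",st)
    m,b=blobs(im,*TUBE,None,300)
    xr=(537,378)[i];cols=[xr-25,xr-15,xr-6];
    v=[np.where(m[:,x])[0] for x in cols];v=[(a.min()+a.max())/2 for a in v];print(cols,v)
    f=np.polyfit(cols,v,1);rs.append(ray(p,T,(xr,np.polyval(f,xr))))
print("tube end",tri(rs))
```

```text
[[579.596 -18.72  202.3  ]
 [579.607 -35.571 202.3  ]
 [522.542 -39.435 202.3  ]
 [521.973 -23.128 202.3  ]]
centre [550.93  -29.214 202.3  ] len 57.493132623885245 yaw 0.07200819069861503 w 16.85047184000819 16.316612932774362
[512, 522, 531] [np.float64(68.0), np.float64(68.0), np.float64(65.5)]
[353, 363, 372] [np.float64(174.5), np.float64(174.0), np.float64(173.5)]
tube end (array([ 676.593, -109.784,  193.909]), [np.float64(0.4398865967261576), np.float64(0.4398865967263096)])
```

```bash
cat >> h.py <<'E'
def avg(t=0.15):
    a=[]
    for _ in range(3): env.hold(t/3);s=env.read_state();a.append(np.r_[s["force"],s["wrist_torque"][2]])
    return np.mean(a,0)
E
python3 - <<'E'
from h import *
q=quat(0.072)
env.reach([551,-29.2,320],q)
print("hit",env.move_l([551,-29.2,247],rate=80,f_stop=8))
print("free",avg())
set_gripper(40); st=env.read_state();im=viewer.camera("wrist");cv2.imwrite("pics/g0.png",im)
set_gripper(10); print("gripped",avg(.3)); s=env.read_state(); print(s["time_s"],s["width"],s["tool_pos"],s["qpos"])
E
```

```text
hit False
free [ 0.309 -0.045  0.317 -0.01 ]
gripped [0.048 2.187 0.222 0.164]
6.3333 17.65852352767082 [550.998 -29.04  247.023] [-0.074  0.39   1.835  0.     0.917  1.424]
```

Alignment is good: about 2 N side force and jaw width 17.7 mm. Now I'll free it.

Run:
```python
from h import *
q=np.array(env.read_state()["qpos"]);q0=q.copy();np.save("q0.npy",q0)
for d in(.2,.4,.6,.8,1.0,1.05):
    t=q0.copy();t[5]-=d;env.move_joints(t);a=avg(.1);s=env.read_state();print(d,a,s["width"],s["tool_pos"],round(s["time_s"],2))
R0=R.from_quat(s["orientation"]).as_matrix();print("yaw",np.arctan2(R0[1,0],R0[0,0]))
```

```text
0.2 [-1.199  3.261  0.005  0.205] 17.664735683646096 [550.799 -28.905 246.931] 6.74
0.4 [-1.977  3.53  -1.426  0.13 ] 17.994447847297593 [550.71  -28.959 246.815] 7.15
0.6 [-1.907  3.394 -3.687  0.09 ] 17.975149360192617 [550.666 -28.933 246.731] 7.56
0.8 [-2.921  4.79  -4.314  0.181] 17.87425579688123 [550.612 -28.94  246.7  ] 7.97
1.0 [-3.033  4.167 -3.984  0.163] 18.011124199854954 [550.585 -28.888 246.73 ] 8.38
1.05 [-2.722  3.88  -4.081  0.167] 17.544927125993013 [550.563 -28.867 246.715] 8.72
yaw 1.1155395008651243
```

Run:
```python
from h import *
s=env.read_state();p0=np.array([550.9,-29.0,s["tool_pos"][2]]);p0[:2]=s["tool_pos"][:2];np.save("p0.npy",p0)
print(env.move_l(p0+[0,0,10],rate=12,f_stop=6)); 
b=[];z=10.
while z<40:
    a=avg(.12);h=env.read_state()["tool_pos"][2]-p0[2]
    print(z,round(h,2),a,round(env.read_state()["time_s"],2))
    if len(b)>=3 and a[2]<np.median(b)-1.5: break
    b.append(a[2]); z+=.5; env.move_l(p0+[0,0,z],rate=6)
print("base",np.median(b))
```

```text
False
10.0 10.2 [-2.995  3.994 -3.996 -0.135] 9.81
10.5 10.64 [-2.232  4.241 -4.194 -0.177] 10.18
11.0 11.08 [-2.647  4.158 -4.361 -0.139] 10.56
11.5 11.61 [-3.414  4.361 -4.709 -0.146] 10.93
12.0 12.09 [-3.008  4.386 -4.717 -0.132] 11.31
12.5 12.61 [-2.755  4.357 -4.829 -0.138] 11.68
13.0 13.12 [-3.189  4.621 -4.262 -0.153] 12.06
13.5 13.6 [-2.888  4.402 -5.107 -0.151] 12.43
14.0 14.11 [-2.605  4.351 -4.671 -0.172] 12.81
14.5 14.58 [-3.122  4.58  -5.118 -0.155] 13.18
15.0 14.97 [-2.676  3.938 -6.511 -0.161] 13.56
base -4.690257385765652
```

Run:
```python
from h import *
p0=np.load("p0.npy")
print(avg(.3))
for z in(15.25,15.5):
    env.move_l(p0+[0,0,z],rate=5);a=avg(.3);s=env.read_state();print(z,round(s["tool_pos"][2]-p0[2],2),a,round(s["time_s"],2))
    if a[2]<-8: break
cv2.imwrite("pics/side1.png",viewer.camera("side")[200:330,270:440].repeat(4,0).repeat(4,1))
```

```text
[-2.693  3.828 -6.143 -0.139]
15.25 15.13 [-2.707  4.598 -7.953 -0.136] 14.41
15.5 15.4 [-2.256  4.764 -9.576 -0.143] 14.96
```

View pics/side1.png

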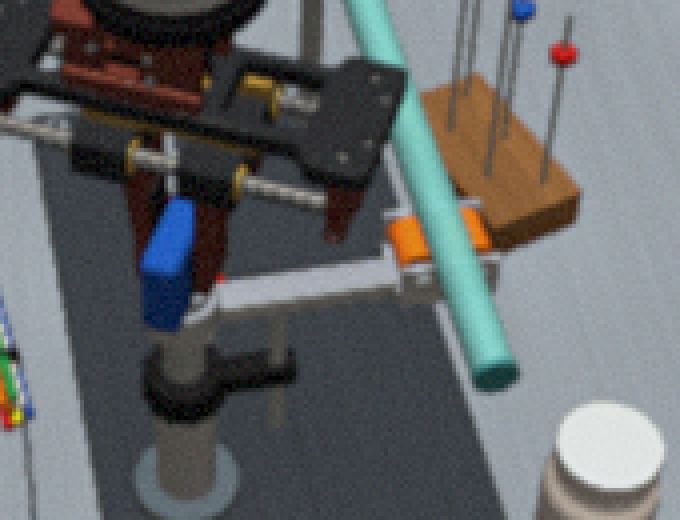

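The force rises about 6–7 N/mm above a steady −4.8 N baseline, and the picture shows the rollers up under the tube at about (440,235). The rollers now carry about 4.5 N. I'll ease down a quarter of a millimetre to leave room for the locking rise, then lock.

Run:
```python
from h import *
p0=np.load("p0.npy")
env.move_l(p0+[0,0,15.25],rate=5)
a=avg(.3);s=env.read_state();print("eased",round(s["tool_pos"][2]-p0[2],2),a)
q=np.array(s["qpos"]);q0=np.load("q0.npy");end=q0[5]
for d in(.8,.6,.4,.2,.1,0,-.08,-.15):
    t=q.copy();t[5]=end-d;env.move_joints(t);a=avg(.12);s=env.read_state()
    print(d,a,round(s["width"],2),s["tool_pos"]-p0,round(s["qpos"][5]-end,3),round(s["time_s"],2))
    if abs(a[3])>1.2: break
```

```text
eased 15.33 [-3.348  3.79  -8.353 -0.131]
0.8 [-1.779  3.376 -8.822 -0.089] 17.93 [-0.    -0.027 15.408] -0.803 16.03
0.6 [-2.076  3.115 -8.978 -0.079] 18.07 [ 0.017 -0.073 15.379] -0.604 16.47
0.4 [-0.711  2.65  -9.594 -0.081] 17.79 [ 0.056 -0.059 15.391] -0.404 16.9
0.2 [  1.075   2.243 -10.401  -0.056] 18.2 [ 0.195 -0.081 15.436] -0.204 17.33
0.1 [  2.778   0.633 -10.67   -0.136] 17.95 [ 0.262 -0.168 15.438] -0.103 17.71
0 [  4.038   2.344 -11.403   0.048] 17.82 [ 0.237  0.052 15.442] -0.003 18.08
-0.08 [  4.138   2.252 -10.963   0.077] 17.89 [ 0.309  0.108 15.533] 0.077 18.46
-0.15 [  4.737  -5.301 -10.674   0.009] 17.81 [ 0.366 -0.024 15.624] 0.147 18.83
```

Run:
```python
from h import *
a=viewer.camera("side")[200:330,270:400].repeat(3,0).repeat(3,1)
b=cv2.resize(viewer.camera("wrist")[180:430,230:480],(390,390))
cv2.imwrite("pics/l1.png",np.hstack([a,b])); print(avg(.3))
```

```text
[ 3.733 12.442 -8.554  0.129]
```

View pics/l1.png

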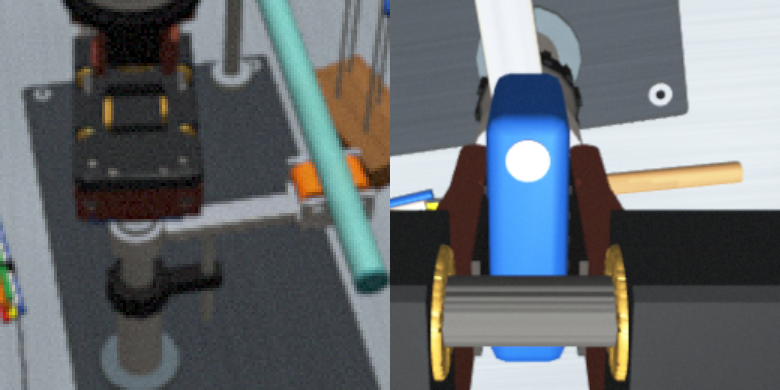

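The grip sits parallel between the fingers with its dot square to the jaws, so the section followed the full turn to about 0.15 rad tighter than it started. Now I'll release, back off straight up and check.

Run:
```python
from h import *
set_gripper(60); a=avg(.1);print("released",a)
s=env.read_state();p=np.array(s["tool_pos"])
print(env.move_l(p+[0,0,70],rate=80,f_stop=8))
env.reach([570,30,400],quat(0));env.hold(.3)
st=env.read_state();im=viewer.camera("wrist");cv2.imwrite("pics/w2.png",im);np.savez("w2.npz",tool_pos=st["tool_pos"],orientation=st["orientation"])
env.reach([640,-70,400],quat(0));env.hold(.3)
st=env.read_state();im=viewer.camera("wrist");cv2.imwrite("pics/w3.png",im);np.savez("w3.npz",tool_pos=st["tool_pos"],orientation=st["orientation"])
print(avg(.3),st["time_s"])
rd=[]
for i,roi in((2,(350,170,450,310)),(3,(220,250,310,370))):
    im=cv2.imread(f"pics/w{i}.png");s=np.load(f"w{i}.npz");P,T=campose("wrist",s)
    m,b=blobs(im,*BLUE,roi,100);x,y,w,h=b[0][2];print(b[0])
    _,d=blobs(im,(0,0,140),(180,100,255),(x+2,y+2,x+w-2,y+h-20),8);print(d[:2]);rd.append(ray(P,T,d[0][1]))
    if i==2:
        c=im[y-15:y+h+15,x-15:x+w+15];k=500/c.shape[0];print(x-15,y-15,k);c=cv2.resize(c,None,fx=k,fy=k,interpolation=cv2.INTER_CUBIC)
        o=cv2.resize(im[20:320,230:480],(417,500));cv2.imwrite("pics/after.png",np.hstack([c,o]))
print("dot",tri(rd))
```

```text
released [ 0.135  0.167  0.04  -0.002]
False
[-0.021 -0.142  0.433  0.006] 22.8333
(1858, array([401.741, 242.04 ]), array([384, 207,  36,  73], dtype=int32))
[(166, array([405.741, 232.452]), array([399, 226,  15,  14], dtype=int32))]
369 192 4.854368932038835
(1449, array([263.106, 326.562]), array([246, 296,  32,  61], dtype=int32))
[(134, array([258.455, 330.351]), array([252, 324,  14,  13], dtype=int32)), (43, array([249.605, 306.14 ]), array([248, 302,   6,  12], dtype=int32))]
dot (array([570.703, -27.148, 217.679]), [np.float64(0.029486758347366773), np.float64(0.029486758347360184)])
```

View pics/after.png

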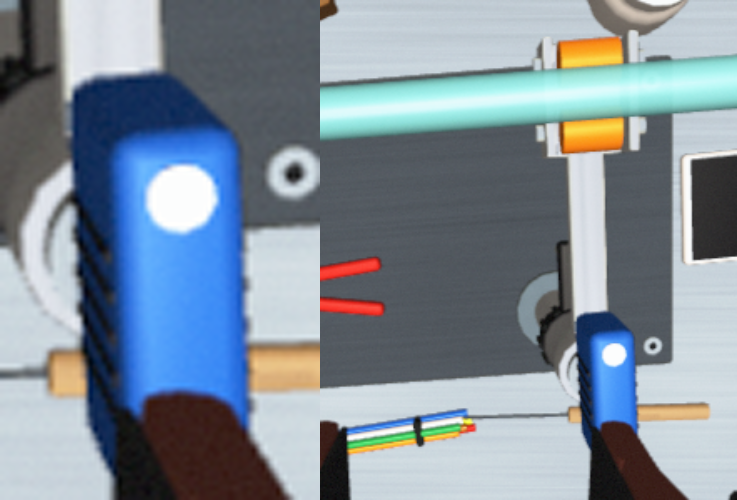

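The grip dot rose 15.4 mm, which matches the lift, and it stayed put after release. The grip is back near its original locked angle and the arm is clear. Handing in.

```bash
python3 -c "
from h import *
print(workorder.sign_off())"
```

```text
the job is handed in; nothing more can be done
None
```

I freed the section, raised it until the rollers took the tube, locked it again and handed the job in at about 23 s. No verdict came back. I did not measure the load on the rollers after letting go.

- **Freeing:** I turned the grip 1.05 rad counter-clockwise, and about 4 N of weight then came onto the gripper, so the lock had let go.
- **Raising:** The rollers touched after about 14.8 mm of lift. I went on until they bore on the tube with about 4.6 N, then eased down 0.25 mm.
- **Locking:** I turned the grip clockwise to about 0.15 rad past where it started, and the wrist picture showed it still square in the jaws.
- **Height after release:** The grip's dot was 15.4 mm higher than at the start, matching the lift, so it has not sunk.
- **Lock after release:** The grip had sprung back to within about 0.05 rad of its starting angle. That should put it at no more than about 0.15 rad, under the 0.3 limit.
- **Arm clear:** The force reading was near zero. The bystanders in the last view looked undisturbed.

**What disagreed:**
- **Tube load:** Wrist force during locking put it at about 4 to 6.6 N, while height and stiffness gave 3 to 4.4 N. Both are within 1 to 8 N.
- **Locking torque:** The wrist reading stayed near 0.1 N m, well below the 0.5 N m the lock can reach, so tightness rests on the angle seen in the pictures.
- **Side force:** It rose to about 12 N just before release and was gone once the gripper opened.

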